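# Close the annealing kiln on a fresh glass

## Task

The little glass is in the bench kiln, ready to anneal: take the heavy lid, which stands open on its hinge, by its bar handle and bring it down onto the rope seal without letting it drop or bearing down on it, letting go only once the seal carries its weight. Then set the ceramic vent plug upright in the hole in the lid, home on its flange, and leave the kiln shut, the glass standing inside and everything else on the bench undisturbed.

Things in the scene. Friction and masses are not known exactly. Their poses are not given: they have to be found in the camera images.
- kiln: grey sheet-steel annealing kiln, 190 (x) x 210 (y) x 100 mm high, white fibre lining, open on top, a dark controller box 45 mm wide on its right (-y) flank; fixed; origin at the centre of its underside on the bench, x points from its front (handle side, towards the robot) to the hinge at its back, z up
- lid_hinge (a point): middle of the lid's hinge axis, fixed on the kiln 90 mm behind and 106 mm above the kiln's origin; the axis runs along the kiln's y. The lid's underside lies in the plane of this axis, its front edge 185 mm from it
- lid (a joint): opening of the lid in rad: 0 level, about 1.57 upright, 1.62 back stop. Steel tray filled with fibre board, 185 x 210 x 42 mm, 1.9 to 2.5 kg. Hinge friction of 0.5 N m holds it above about 1.15 rad (beyond 1.5 it may drift to the stop); lower down it falls and hangs on the handle with about 3 N at 0.8 rad to 8 N near level
- lid_grip (a point): middle of the lid's handle, a round wooden bar 14 mm thick, 110 mm between its two posts, parallel to the hinge axis, 36 mm out from the middle of the lid's front edge; with the lid level it is 221 mm in front of the hinge axis and 21 mm above it. Its frame turns with the lid. The bar rolls in a grip from above, so a gripper pointing down can stay on it all the way
- vent (a point): centre of the vent hole at the lid's outer face: a round hole 33 mm wide right through the lid, 95 mm from the hinge axis and 42 mm above the lid's underside; z is the outward normal of the lid
- plug: white ceramic vent plug, round, standing on the bench at one side of the kiln: a shank 25 mm wide and 22 mm long (origin at the centre of its flat lower end), above it a flange 44 mm wide and 7 mm thick, then a knob 22 mm wide from 31 to 58 mm above the origin; 80 g. Home in the vent its flange lies on the lid, its origin 22 mm below the vent point
- vase: small green glass tumbler, 48 mm wide and 44 mm high, standing in the kiln; leave it
- stopper: green glass stopper with a waist, 48 mm wide, 60 mm high, on the bench on the other side of the kiln from the plug; leave it
- torch: brass hand torch with a bent steel neck lying on the bench; leave it
- paddle: black graphite paddle with a wooden handle lying on the bench; leave it
- flask: finished green glass bottle, 68 mm wide, 150 mm high, standing on the bench; leave it
- waxpot: flat dark steel wax tin, 84 mm wide, 34 mm high; leave it
- jacks: pair of glassblower's jacks (steel spring bow, two wooden blades), lying on the bench; leave it
- rim (a point): middle of the kiln's front rim, where the lid lands on a white rope seal, 163 mm in front of the hinge axis; fixed. The rope stands 3 to 15 mm proud of this point (packed down or freshly doubled; not measured), so the shut lid rests anywhere from about 0 to 0.08 rad: there its weight leaves the hand. The seal is springy, 14 N per mm
There are look-alikes about, which are no part of the job. Leave any blue or pink look-alike of the vase alone.

How it is judged:
By the outcome, as a careful person would: the job done as asked, in the order asked, and still so for the second after the job is handed in, with the robot touching nothing.
It also fails if it takes over 61 s, if anything falls off the work surface, if the arm or the gripper's body presses on something with over 40 N, if the wrist force passes 120 N, or if a joint passes its speed limit or range.

## Robot

A 6-joint arm with a two-finger parallel gripper is mounted at the origin on the work surface. World frame = base frame: x ahead of the robot, y to its left, z up, the work surface at z = 0. Lengths are in m, angles in degrees, forces in N, time in s.
With the tool pointing down it reaches from about 0.275 to 0.825 m from the base axis. Payload 4.9 kg.
Tool frame: the origin (TCP) lies midway between the tips of the shut fingers; the grasp point (between the pads) lies robot.grasp_offset behind it (robot.grasp_offset is the distance from the TCP to the grasp point, in m); z points along the fingers, y is the line along which they close (so a half turn about z gives the same grasp; the last joint's range is limited). The gripper opens to 85 mm and grips with 20 to 120 N. Pads are 22 mm wide; open, the fingers measure 114 mm over their backs; the gripper's body (76 mm by 85 mm) begins 54 mm behind the grasp point. The pads swing forward as they close: fully open they stand 13 mm farther back than shut.
Start: joints at [-7.689, 18.69, -11.035, 60.275, 0, 82.311], TCP at [0.55, 0, 0.231] pointing down, gripper open.
Joint ranges: [-152.03, 152.03], [-55.5, 102.48], [-74.3, 77.21], [-110.64, 120.58], [-84.22, 78.4], [-180, 180]. Speed limits (degrees/s): [147.25, 147.25, 180, 180, 180, 180].

## Interface

Orientations are given as [roll, pitch, yaw] about the fixed x, y, z axes, in that order (R = Rz(yaw) Ry(pitch) Rx(roll)).
In Python, from cell import robot gives the robot as it stands. Calls block until the motion is done:
- robot.reach(position, orientation): joint-space move of the TCP to a pose.
- robot.move_linear(position, frame=None, feed=0.15): straight line of the TCP; frame=None keeps the orientation; feed is the mean speed in m/s.
- robot.goto_joints(angles): joint-space move.
- robot.gripper_to(opening): finger opening in m; the grip force is fixed at half the most; returns when the fingers have stopped.
- robot.wait(seconds).
- robot.ik(position, orientation): joint angles nearest the present ones, or None.
- robot.get_obs(): the state.
- robot.grab_frame(name): name is "scene" or "side" or "wrist"; returns the picture (400x640x3 uint8, blue, green, red); there is no depth.
- robot.get_calibration(name): a dict with "camera_matrix" (3x3 intrinsics, pixels), "R" (3x3) and "t" (3): a world point X has camera coordinates R X + t; the wrist camera has in their place "tool_from_camera" (4x4, takes a point from camera to tool coordinates, whose origin is the TCP and whose axes are the flange's). Camera axes: x right, y down, z forward; pixel columns grow to the right and rows downward; lengths in m; the calibration is good to about 2 mm. A picture is of the moment at which its call begins: read the wrist's pose just before it. get_calibration takes no time and is no camera call.
A pose or a line that the arm cannot do raises robot.Unreachable and nothing moves.
- robot.sign_off(): hands the job in; it is judged then, once.
The state is a dict: "t": time; "joint_pos": joint angles; "joint_velocities": joint speeds; "joint_torque": joint torques, N m; "ee_pos": TCP position; "tool_rot": TCP orientation; "ft_force": force on the tool from outside, world axes, zero at the start; "moment": the same for the moment, N m; "gripper_width": finger opening in m; "grip_force": force on a finger pad.
Only numpy, scipy, OpenCV 4.12 (cv2) and the standard library are available. Lean on these libraries where they do the work, as an engineer would, in place of code of your own. Each camera call takes 0.05 s, during which the arm holds its last target. There are 200 camera calls.

## Working session

There is one attempt and no reset: what is moved stays moved. The work goes in short steps, each a Python script; the robot and the scene stay as the last script left them, time stands still between calls to the robot, and variables do not carry over. Pictures are saved under pics/ and viewed, at most 10 in all, crops included, and the job is handed in when it is done.

```bash
ls; mkdir -p pics
python3 - <<'E'
from cell import robot
import cv2,numpy as np
for n in("scene","side"):
    f=robot.grab_frame(n);cv2.imwrite(f"pics/{n}0.png",f)
    c=robot.get_calibration(n);print(n,np.round(c["camera_matrix"],1).tolist(),np.round(-c["R"].T@c["t"],3),np.round(c["R"],3).tolist())
print(robot.get_calibration("wrist"));print(robot.grasp_offset);print(robot.get_obs())
E
```

```text
pics
scene [[463.2, 0.0, 321.1], [0.0, 463.2, 199.1], [0.0, 0.0, 1.0]] [1.366 0.553 1.044] [[-0.533, 0.846, 0.002], [0.583, 0.369, -0.723], [-0.613, -0.384, -0.69]]
side [[472.1, 0.0, 315.2], [0.0, 472.1, 200.8], [0.0, 0.0, 1.0]] [-0.087 -0.845  0.795] [[0.82, -0.572, 0.018], [-0.287, -0.439, -0.851], [0.495, 0.693, -0.525]]
{'camera_matrix': array([[330.94003391,   0.        , 314.93543152],
       [  0.        , 330.94003391, 199.6021551 ],
       [  0.        ,   0.        ,   1.        ]]), 'tool_from_camera': array([[-3.77906760e-04, -9.51648908e-01, -3.07187587e-01,
         7.81021177e-02],
       [ 9.99999834e-01, -2.25709015e-04, -5.30981610e-04,
         4.68027254e-06],
       [ 4.35973062e-04, -3.07187737e-01,  9.51648835e-01,
        -1.42417177e-01],
       [ 0.00000000e+00,  0.00000000e+00,  0.00000000e+00,
         1.00000000e+00]])}
0.0187
{'t': 0.1, 'joint_pos': array([-7.68680794e+00,  1.87282743e+01, -1.10857877e+01,  6.02741534e+01,
        6.02019491e-04,  8.23096215e+01]), 'joint_velocities': array([ 0.06065586, -0.16285213,  0.04685841,  0.0202387 , -0.00959757,
       -0.06619023]), 'joint_torque': array([-1.63831678e-04, -4.44239044e+01,  2.63037515e+01,  7.96647771e-03,
       -2.12530945e-04,  1.93304103e-06]), 'ee_pos': array([5.49487126e-01, 1.05834859e-04, 2.30580118e-01]), 'tool_rot': array([-1.79912659e+02, -1.24015561e-02,  9.00035607e+01]), 'ft_force': array([-0.4440468 , -0.86255658,  0.14447592]), 'moment': array([-0.02418216,  0.00484253,  0.01028747]), 'grip_force': 0.0, 'gripper_width': 0.08534480817006489}
```

View pics/scene0.png

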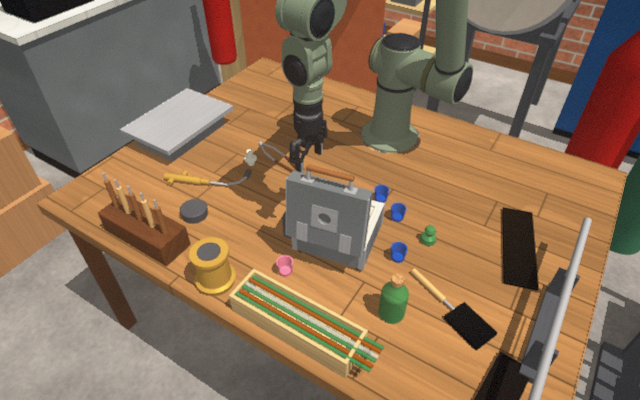

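View pics/side0.png

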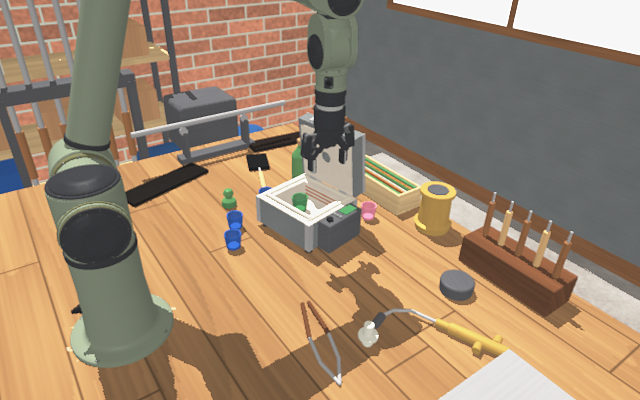

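The scene view shows the open lid with its vent near (323,217) and its bar handle from (303,167) to (355,180). A white plug-like object is at scene (250,157) and side (369,333). The stopper is at scene (429,235). Next I'll crop in closer.

Run:
```python
import cv2,numpy as np
a=cv2.imread("pics/scene0.png")[135:275,225:425];b=cv2.imread("pics/side0.png")[160:350,225:425]
a=cv2.resize(a,None,fx=4,fy=4,interpolation=cv2.INTER_CUBIC);b=cv2.resize(b,(600,570),interpolation=cv2.INTER_CUBIC)
cv2.imwrite("pics/a.png",a);cv2.imwrite("pics/b.png",b)
```

```text
(no output)
```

View pics/a.png

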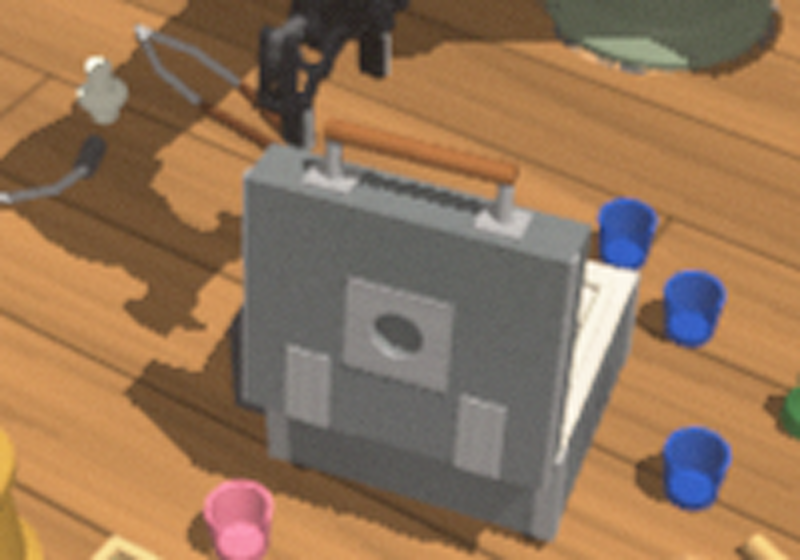

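View pics/b.png

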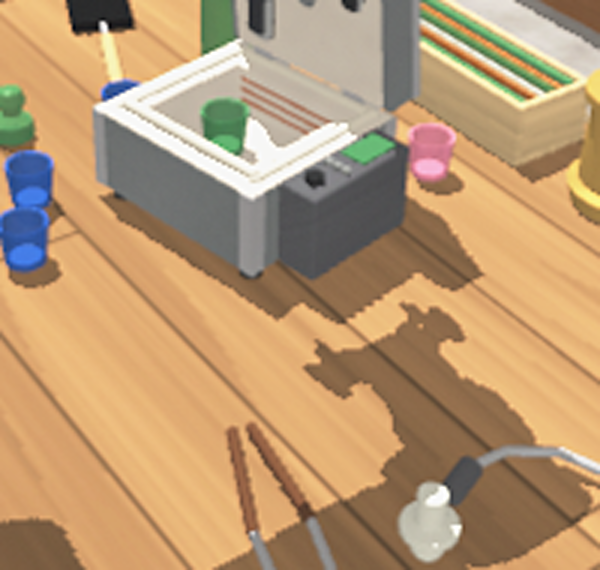

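Candidates for the plug: the white knobbed piece at scene (250,158) and side (368,333). The flask's white highlight at (398,281) is not it, and the stopper at (429,235) is green. The crop confirms knob, flange and shank, standing beside the torch tip. The blue and pink cups are decoys, and the green tumbler is inside the kiln at side (300,203). Now I'll triangulate.

```bash
cat > h.py <<'E'
from cell import robot
import cv2,numpy as np
from scipy.optimize import least_squares
from scipy.spatial.transform import Rotation as Ro
def proj(n,X):
    c=robot.get_calibration(n);p=np.atleast_2d(X)@c["R"].T+c["t"];p=p@c["camera_matrix"].T
    return p[:,:2]/p[:,2:]
def ray(n,uv,pose=None):
    c=robot.get_calibration(n);d=np.linalg.solve(c["camera_matrix"],[*uv,1])
    if n!="wrist": return -c["R"].T@c["t"],c["R"].T@d
    T=c["tool_from_camera"];R=Ro.from_euler("xyz",pose[1],degrees=True).as_matrix()
    return pose[0]+R@T[:3,3],R@(T[:3,:3]@d)
def plane(r,z): return r[0]+r[1]*(z-r[0][2])/r[1][2]
def tri(*rs):
    P=[np.eye(3)-np.outer(d,d)/(d@d) for _,d in rs]
    X=np.linalg.solve(sum(P),sum(p@o for p,(o,_) in zip(P,rs)))
    return X,[np.linalg.norm(p@(X-o)) for p,(o,_) in zip(P,rs)]
def lidpt(k,th,L,y,n):  # k=(x,y,yaw rad)
    c,s=np.cos(th),np.sin(th)
    x=.09-L*c+n*s; z=.106+L*s+n*c
    cy,sy=np.cos(k[2]),np.sin(k[2])
    return np.array([k[0]+cy*x-sy*y,k[1]+sy*x+cy*y,z])
def kpt(k,x,y,z):
    cy,sy=np.cos(k[2]),np.sin(k[2]);return np.array([k[0]+cy*x-sy*y,k[1]+sy*x+cy*y,z])
E
python3 - <<'E'
from h import *
A=lambda u,v:(225+u/4,135+v/4)
B=lambda u,v:(225+u/3,160+v/3)
for a,b in(((97,65),(433,492)),((103,117),(428,553))): print("plug",tri(ray("scene",A(*a)),ray("side",B(*b))))
obs=[("scene",A(333,135),("l",.221,-.055,.021)),("scene",A(508,176),("l",.221,.055,.021)),
("scene",A(398,334),("l",.095,0,.042)),("scene",A(247,177),("l",.185,-.105,.042)),("scene",A(575,248),("l",.185,.105,.042)),
("scene",A(545,538),("k",.095,.105,0)),("scene",A(275,457),("k",.095,-.105,0)),
("side",B(97,108),("k",-.095,.105,.1)),("side",B(250,195),("k",-.095,-.105,.1)),("side",B(248,274),("k",-.095,-.105,0))]
def f(p):
    r=[]
    for n,uv,m in obs:
        X=lidpt(p[:3],p[3],*m[1:]) if m[0]=="l" else kpt(p[:3],*m[1:])
        r.append(proj(n,X)[0]-uv)
    return np.ravel(r)
s=least_squares(f,[.6,0,0,1.55],loss="soft_l1");print(s.x,np.degrees(s.x[2]));print(np.round(f(s.x).reshape(-1,2),1))
k=s.x
print("grip",lidpt(k[:3],k[3],.221,0,.021),"level",lidpt(k[:3],0,.221,0,.021),lidpt(k[:3],0.,.095,0,.042))
E
```

```text
plug (array([ 0.42124069, -0.33534996,  0.05658603]), [np.float64(0.001673752220554252), np.float64(0.0016737522205543507)])
plug (array([ 0.42058281, -0.33735031, -0.00279427]), [np.float64(0.0019186223623587578), np.float64(0.0019186223623588084)])
[0.55543645 0.10550991 0.20672644 1.47242717] 11.844552520148024
[[ 0.1 -1.2]
 [-0.1 -1. ]
 [ 0.2 -0.4]
 [-0.8  0.3]
 [-0.3  3.3]
 [ 1.4  2.2]
 [-0.2  2.2]
 [-2.2 -0.2]
 [-0.   0.4]
 [ 0.2  4.6]]
grip [0.64273128 0.1238176  0.32799403] level [0.42722569 0.07862122 0.127     ] [0.55054291 0.10448362 0.148     ]
```

The plug stands at about (0.421, -0.336), with its top at 57 mm as specified. The kiln has a yaw of about 11.8°, the lid is open to about 1.47 rad, and the grip is near (0.643, 0.124, 0.328). I'll hover above the handle and check with the wrist camera.

Run:
```python
from h import *
g=np.array([.643,.124,.328])
print(robot.ik(g+[0,0,.09],[180,0,101.8]),robot.ik([.427,.079,.108],[180,0,101.8]))
robot.move_linear([.55,0,.40],feed=.3)
robot.reach(g+[0,0,.08],[180,0,101.8]); robot.wait(.2)
o=robot.get_obs();f=robot.grab_frame("wrist");cv2.imwrite("pics/w1.png",f)
print(o["t"],o["ee_pos"],o["tool_rot"],o["ft_force"])
```

```text
[ 4.46201112 29.99257111 33.15039542 93.15782432  0.         82.66201112] [  0.72375716  14.42868715 -37.61207219  37.95924066   0.
  78.92375716]
1.675 [0.64252014 0.12270681 0.408256  ] [-1.79990644e+02  1.21531589e-02  1.01698655e+02] [-0.43197964 -0.64621211  0.40384058]
```

View pics/w1.png

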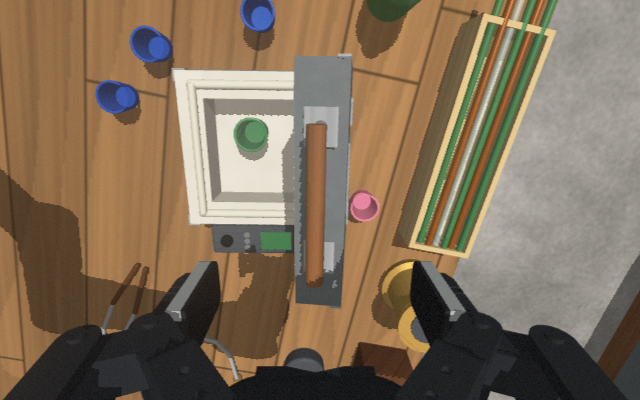

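The wrist picture shows the bar from (317,124) to (314,286), nearly centred between the fingers. The kiln front rim's corners are at (175,70) and (190,223), and the vase stands inside at (251,134).

Run:
```python
from h import *
p=(np.array([0.64252014,0.12270681,0.408256]),[-1.79990644e+02,1.21531589e-02,1.01698655e+02])
f=cv2.imread("pics/w1.png");h=cv2.cvtColor(f,cv2.COLOR_BGR2HSV)
m=cv2.inRange(h,(3,120,60),(16,255,255));m[:, :300]=0;m[:,335:]=0;m[:115]=0;m[295:]=0
(c,wh,an)=cv2.minAreaRect(cv2.findNonZero(m));print(c,wh,an)
vx,vy,x0,y0=cv2.fitLine(cv2.findNonZero(m),cv2.DIST_L2,0,.01,.01).ravel();print(x0,y0,vx/vy)
ends=[plane(ray("wrist",(x0+vx/vy*(v-y0),v),p),.328) for v in(126,286)]
print(ends,np.linalg.norm(ends[0]-ends[1]))
d=ends[0]-ends[1];print("yaw",np.degrees(np.arctan2(-d[0],d[1])),"mid",(ends[0]+ends[1])/2)
r=[plane(ray("wrist",q,p),.1) for q in((175,70),(190,223))];print(r,np.linalg.norm(r[0]-r[1]));d=r[0]-r[1];print(np.degrees(np.arctan2(-d[0],d[1])),(r[0]+r[1])/2)
```

```text
(314.7843322753906, 205.91921997070312) (18.082683563232422, 162.24427795410156) 1.2453643083572388
315.05994 204.71861 -0.020321023
[array([0.63178313, 0.17895941, 0.328     ]), array([0.65402869, 0.05987588, 0.328     ])] 0.1211435254835282
yaw 10.581258272441856 mid [0.64290591 0.11941765 0.328     ]
[array([0.44666067, 0.19008618, 0.1       ]), array([ 0.48388311, -0.0156958 ,  0.1       ])] 0.2091213345166264
10.252966571832262 [0.46527189 0.08719519 0.1       ]
```

Two independent measurements give a yaw of about 10.4° and put the kiln origin at about (0.5585, 0.1045). The handle sits on the kiln's centre line at θ≈1.455, with a measured length of 121 mm, which fits. Next I'll grasp it.

Run:
```python
from h import *
robot.reach([.643,.1195,.37],[180,0,100.4])
robot.move_linear([.643,.1195,.3095],feed=.12)
f0=robot.get_obs()["ft_force"]
robot.gripper_to(.0); robot.wait(.2)
o=robot.get_obs();print(o["t"],o["ee_pos"],o["tool_rot"],f0,o["ft_force"],o["gripper_width"],o["grip_force"])
```

```text
3.525 [0.64305345 0.11950553 0.30977825] [1.79976665e+02 4.07802060e-03 1.00406719e+02] [ 0.19086385 -1.10313008 -0.27905383] [-0.04050379  0.55035136  2.72371337] 0.012350082237529194 58.46102178096771
```

```bash
cat > arc.py <<'E'
from h import *
K=(.5585,.1045,np.radians(10.4)); ux=np.array([np.cos(K[2]),np.sin(K[2]),0]);uz=np.array([0,0,1.])
def er(th):  # radial and opening-tangent unit vectors of the grip point
    a=th+np.arctan2(.021,.221); return -np.cos(a)*ux+np.sin(a)*uz, np.sin(a)*ux+np.cos(a)*uz
E
python3 - <<'E'
from arc import *
o=robot.get_obs();off=np.array([0,0,-.0187])
th=1.455;dr=0.
base=o["ee_pos"]-lidpt(K,th,.221,0,.021)-off; print("bias",base)
base[2]*=0;
for t in np.arange(1.38,.13,-.08):
    e,_=er(t);robot.move_linear(lidpt(K,t,.221,0,.021)+off+e*dr+[base[0],base[1],0],feed=.07)
    o=robot.get_obs();F=o["ft_force"];e,tg=er(t);fr,ft,fy=F@e,F@tg,F@np.cross(uz,ux)
    print(round(t,2),round(o["t"],2),"fr %.1f ft %.1f fy %.1f dr %.4f w %.4f"%(fr,ft,fy,dr,o["gripper_width"]))
    if np.linalg.norm(F)>35: print("STOP");break
    dr+=np.clip(fr*1e-4,-.001,.001)
E
```

```text
bias [ 0.0006297  -0.00039736  0.00053198]
1.38 3.91 fr 4.1 ft 0.8 fy -0.5 dr 0.0000 w 0.0121
1.3 4.31 fr 7.7 ft 0.7 fy -1.0 dr 0.0004 w 0.0120
1.22 4.72 fr 7.9 ft -0.6 fy -3.0 dr 0.0012 w 0.0120
1.14 5.12 fr 9.1 ft -1.9 fy -4.1 dr 0.0020 w 0.0120
1.06 5.53 fr 5.9 ft -1.6 fy -4.7 dr 0.0029 w 0.0118
0.98 5.94 fr -1.6 ft -2.1 fy -5.2 dr 0.0035 w 0.0125
0.9 6.35 fr -5.0 ft -2.6 fy -5.5 dr 0.0033 w 0.0119
0.82 6.76 fr -6.5 ft -3.6 fy -6.6 dr 0.0028 w 0.0119
0.74 7.17 fr -5.9 ft -4.1 fy -7.3 dr 0.0022 w 0.0120
0.66 7.58 fr -6.1 ft -5.3 fy -8.9 dr 0.0016 w 0.0119
0.58 7.98 fr -6.3 ft -5.7 fy -9.2 dr 0.0010 w 0.0116
0.5 8.39 fr -5.6 ft -6.7 fy -8.0 dr 0.0003 w 0.0119
0.42 8.79 fr -5.4 ft -7.2 fy -9.5 dr -0.0002 w 0.0122
0.34 9.19 fr -4.2 ft -8.5 fy -9.3 dr -0.0008 w 0.0119
0.26 9.59 fr -2.6 ft -9.1 fy -9.9 dr -0.0012 w 0.0117
0.18 9.99 fr -1.8 ft -9.6 fy -9.8 dr -0.0014 w 0.0117
```

Run:
```python
from arc import *
off=np.array([0,0,-.0187]);base=np.array([.0006297,-.00039736,0]);yk=np.cross(uz,ux)
t,dr,dy=.18,-.0015,0.;log=[]
while t>-.06:
    if log and log[-1][2]>-7.5: step=.0003
    else: step=.0012
    t-=step/.222
    e,_=er(t);robot.move_linear(lidpt(K,t,.221,0,.021)+off+e*dr+base+yk*dy,feed=.015); robot.wait(.03)
    o=robot.get_obs();F=o["ft_force"];e,tg=er(t);fr,ft,fy=F@e,F@tg,F@yk
    log.append((round(t,4),fr,ft,fy,round(o["t"],2),o["ee_pos"][2]))
    if ft>-.8 or np.linalg.norm(F)>30: break
    dr+=np.clip(fr*5e-5,-.0003,.0003);dy+=np.clip(fy*3e-5,-.0003,.0003)
print(np.round(log[::3]+log[-4:],3))
```

```text
[[ 1.750e-01  1.148e+00 -8.586e+00 -1.040e+01  1.028e+01  1.440e-01]
 [ 1.660e-01  1.441e+00 -4.264e+00 -7.352e+00  1.112e+01  1.420e-01]
 [ 1.620e-01  4.590e-01 -4.799e+00 -5.604e+00  1.197e+01  1.420e-01]
 [ 1.580e-01  1.692e+00 -7.343e+00 -4.979e+00  1.282e+01  1.410e-01]
 [ 1.540e-01  2.235e+00 -6.756e+00 -2.600e+00  1.368e+01  1.410e-01]
 [ 1.500e-01  2.903e+00 -6.647e+00 -2.015e+00  1.453e+01  1.400e-01]
 [ 1.460e-01  2.999e+00 -5.193e+00  5.850e-01  1.538e+01  1.400e-01]
 [ 1.420e-01  3.605e+00 -5.090e+00  2.183e+00  1.623e+01  1.390e-01]
 [ 1.380e-01  2.611e+00 -4.694e+00  3.910e+00  1.707e+01  1.390e-01]
 [ 1.340e-01 -1.824e+00 -4.920e+00  4.400e+00  1.793e+01  1.380e-01]
 [ 1.300e-01 -2.498e+00 -3.769e+00 -4.370e-01  1.877e+01  1.370e-01]
 [ 1.260e-01 -6.990e-01 -4.512e+00 -2.521e+00  1.962e+01  1.360e-01]
 [ 1.220e-01 -4.280e-01 -4.180e+00 -1.437e+00  2.048e+01  1.350e-01]
 [ 1.180e-01 -3.060e-01 -3.630e+00 -1.057e+00  2.132e+01  1.340e-01]
 [ 1.140e-01  7.240e-01 -4.000e+00  1.169e+00  2.218e+01  1.330e-01]
 [ 1.100e-01 -7.670e-01 -4.592e+00  1.553e+00  2.302e+01  1.330e-
[... 822 characters left out ...]
.220e-01]
 [ 5.700e-02  7.010e-01 -4.509e+00  9.140e-01  3.408e+01  1.210e-01]
 [ 5.300e-02 -1.505e+00 -5.851e+00  1.039e+00  3.492e+01  1.200e-01]
 [ 4.900e-02 -2.286e+00 -4.679e+00  1.340e-01  3.577e+01  1.190e-01]
 [ 4.500e-02 -5.700e-01 -4.531e+00 -1.754e+00  3.662e+01  1.180e-01]
 [ 4.100e-02  3.360e-01 -5.238e+00 -4.290e-01  3.748e+01  1.170e-01]
 [ 3.700e-02  4.860e-01 -1.955e+00  4.700e-02  3.833e+01  1.170e-01]
 [ 4.000e-02  6.320e-01 -4.996e+00 -1.404e+00  3.776e+01  1.170e-01]
 [ 3.800e-02  1.010e+00 -3.617e+00 -1.298e+00  3.804e+01  1.170e-01]
 [ 3.700e-02  4.860e-01 -1.955e+00  4.700e-02  3.833e+01  1.170e-01]
 [ 3.500e-02  1.645e+00 -2.430e-01  3.590e-01  3.861e+01  1.160e-01]]
```

Contact with the seal shows clearly: the hanging force fell from 5 N to about 0 within 1.2 mm at ~0.04 rad. That descent used more time than intended, so the rest must be quick. I'll release with a small opening, lift, and look over the plug.

Run:
```python
from h import *
A=lambda u,v:(225+u/4,135+v/4)
B=lambda u,v:(225+u/3,160+v/3)
print("torch",tri(ray("scene",A(92,152)),ray("side",B(462,480))))
robot.gripper_to(.028)
p=robot.get_obs()["ee_pos"];print(robot.get_obs()["ft_force"])
robot.move_linear(p+[0,0,.1],feed=.25)
robot.reach([.421,-.336,.15],[180,0,40]);robot.gripper_to(.055)
o=robot.get_obs();f=robot.grab_frame("wrist");cv2.imwrite("pics/w2.png",f)
cv2.imwrite("pics/s2.png",robot.grab_frame("side"));cv2.imwrite("pics/sc2.png",robot.grab_frame("scene"))
print(o["t"],o["ee_pos"].tolist(),o["tool_rot"].tolist(),o["gripper_width"])
```

```text
torch (array([ 0.47688866, -0.30540789,  0.01125642]), [np.float64(0.0040112157956188384), np.float64(0.004011215795618989)])
[-0.20991727 -0.14808219  0.39702364]
41.3833 [0.42130911102117646, -0.33560998111840745, 0.150172337967466] [179.98536174448196, -0.0019247397846652498, 40.05185169958429] 0.05514766022624412
```

View pics/w2.png

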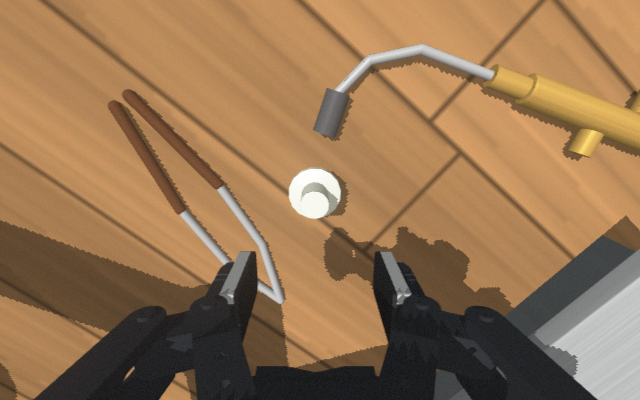

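View pics/sc2.png

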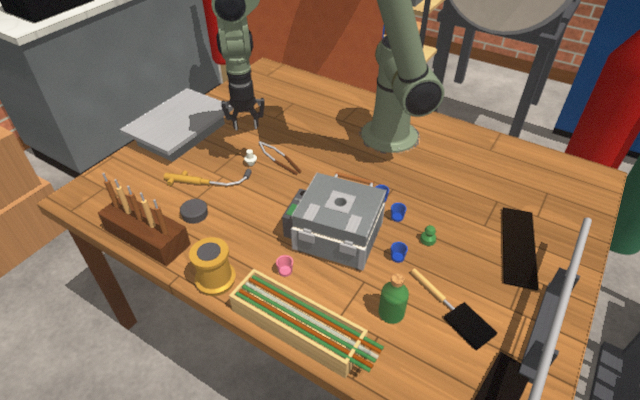

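The lid lies flat and shut, with the vent at scene (341,201). The wrist view shows the plug's knob top at (315,206), with the jacks and the torch nozzle clear of the fingers. Next I'll grasp and lift the plug.

```bash
cat > det.py <<'E'
from h import *
def white(f):
    h=cv2.cvtColor(f,cv2.COLOR_BGR2HSV);m=cv2.inRange(h,(0,0,150),(179,70,255));m[235:]=0;m[:150]=0;m[:,:270]=0;m[:,370:]=0
    return m
E
python3 - <<'E'
from det import *
pose=(np.array([0.42130911,-0.33560998,0.15017234]),[179.98536,-.00192,40.05185])
m=white(cv2.imread("pics/w2.png"));c=max(cv2.findContours(m,0,2)[0],key=cv2.contourArea);print(cv2.boundingRect(c))
k=plane(ray("wrist",(315,206),pose),.058);print("knob",k)
s2=cv2.imread("pics/sc2.png")
print("flange",plane(ray("wrist",(315,194),pose),.029))
v=plane(ray("scene",(341,201.5)),.1516);print("vent scene",v)
from arc import K
th=.038;print("vent model",lidpt(K,th,.095,0,.042))
k=(k+plane(ray("wrist",(315,194),pose),.029))/2
robot.move_linear([k[0],k[1],.033],feed=.15)
f0=robot.get_obs()["ft_force"];robot.gripper_to(0)
o=robot.get_obs();print(o["t"],o["gripper_width"],o["grip_force"],f0,o["ft_force"],o["ee_pos"])
E
```

```text
(288, 167, 53, 52)
knob [ 0.41968897 -0.33759415  0.058     ]
flange [ 0.42011522 -0.33722345  0.029     ]
vent scene [0.55295334 0.10837785 0.1516    ]
vent model [0.555219   0.10389782 0.15157881]
42.8667 0.020426517257322946 58.55878756439779 [ 0.21874903  0.68970945 -0.97588918] [-0.8925879   0.8653999   6.11331376] [ 0.42043564 -0.33788947  0.03392692]
```

Run:
```python
from det import *
p=robot.get_obs()["ee_pos"]
robot.move_linear([p[0],p[1],.25],feed=.3)
robot.reach([.5545,.1055,.26],[180,0,70]);robot.wait(.3)
o=robot.get_obs();f=robot.grab_frame("wrist");cv2.imwrite("pics/w3.png",f)
cv2.imwrite("pics/s3.png",robot.grab_frame("side"));cv2.imwrite("pics/sc3.png",robot.grab_frame("scene"))
print(o["t"],o["ee_pos"].tolist(),o["tool_rot"].tolist(),o["gripper_width"],o["ft_force"])
```

```text
45.7333 [0.5546364568783196, 0.10483337600398708, 0.2600465676766532] [179.9932817989951, 0.000860565740887687, 69.93362887875958] 0.020089710675679263 [ 0.04652691  0.04738471 -1.14268723]
```

View pics/w3.png

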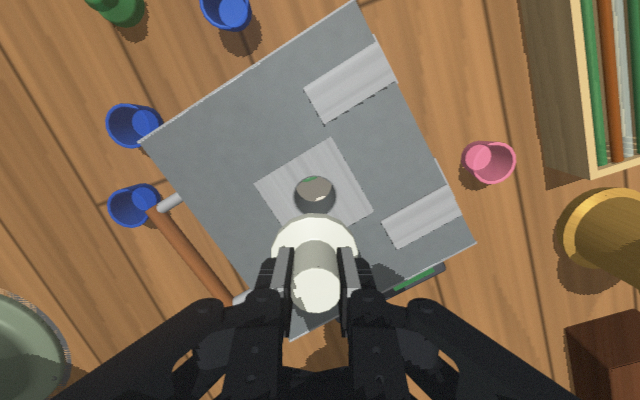

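The wrist view shows the vent hole centred at (315,196), with its square plate agreeing. The plug is held upright, its flange's far edge at about (314,214).

Run:
```python
from det import *
pos=np.array([0.55463646,0.10483338,0.26004657]);rot=[179.99328,.00086,69.93363]
R=Ro.from_euler("xyz",rot,degrees=True).as_matrix()
for uv in((315,196),(313.5,196.5)):
    v=plane(ray("wrist",uv,(pos,rot)),.1516);print(v,R.T@(v-pos))
e=plane(ray("wrist",(314.5,214),(pos,rot)),.2565);print("far edge tool",R.T@(e-pos))
for n in("scene",):
    f=cv2.imread("pics/sc3.png")[120:260,270:420];cv2.imwrite("pics/sc3c.png",cv2.resize(f,None,fx=4,fy=4,interpolation=cv2.INTER_CUBIC))
# plug offset from grasp in tool frame
R0=Ro.from_euler("xyz",[180,0,40.05],degrees=True).as_matrix();print(R0.T@(np.array([.4199,-.3374,0])-[.42044,-.33789,0]))
```

```text
[0.55482495 0.10489813 0.1516    ] [0.00012712 0.00014211 0.10844659]
[0.55356327 0.10491657 0.1516    ] [-0.00028845 -0.00104931  0.10844645]
far edge tool [ 2.38927487e-02 -3.87068539e-05  3.54620686e-03]
[-9.80675616e-05 -7.22552942e-04 -8.84872147e-20]
```

View pics/sc3c.png

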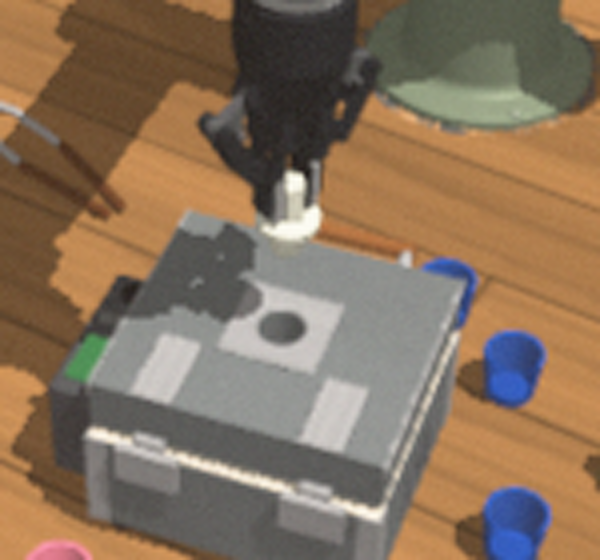

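Run:
```python
from det import *
pos=np.array([0.55463646,0.10483338,0.26004657])
vs=plane(ray("scene",(340.5,201.75)),.1516);ps=plane(ray("scene",(342.25,175.4)),.2525)
t2=pos[:2]+(vs-ps)[:2];t1=np.array([.5545,.1049])-.0007*np.array([.34,.94])
print("scene rel",vs,ps,t2,"wrist",t1)
if np.linalg.norm(t1-t2)>.0045: raise SystemExit("disagree")
t=.7*t1+.3*t2
robot.move_linear([*t,.197],feed=.12)
ok=True;f0=robot.get_obs()["ft_force"]
for z in(.190,.184,.178,.172,.169,.167,.166,.165,.164,.1632,.1625,.1618,.161):
    robot.move_linear([*t,z],feed=.03);o=robot.get_obs();d=o["ft_force"]-f0
    print(z,np.round(d,1),round(o["t"],2))
    if d[2]>4 or np.linalg.norm(d)>10: break
    if np.hypot(*d[:2])>1.5: t=t+np.clip(d[:2]*1e-4,-.0005,.0005)
cv2.imwrite("pics/s4.png",robot.grab_frame("side"));cv2.imwrite("pics/sc4.png",robot.grab_frame("scene"))
```

```text
scene rel [0.55455673 0.10771202 0.1516    ] [0.55836116 0.11163793 0.2525    ] [0.55083203 0.10090747] wrist [0.554262 0.104242]disagree
```

The scene view's estimate of the plug is weak: at 2.5 mm per pixel and a grazing angle, it misplaces even the known TCP by 7 mm. The wrist measurements of plug and vent share the same bias, so I'll trust those and go down with a force guard.

Run:
```python
from det import *
t=np.array([.5543,.1043])
robot.move_linear([*t,.194],feed=.12)
f0=robot.get_obs()["ft_force"]
for z in(.188,.184,.180,.175,.170,.167,.166,.165,.164,.1632,.1625,.1618,.161):
    robot.move_linear([*t,z],feed=.03);o=robot.get_obs();d=o["ft_force"]-f0
    print(z,np.round(d,1),round(o["t"],2),np.round(o["ee_pos"],4))
    if d[2]>4 or np.linalg.norm(d)>10: break
    if np.hypot(*d[:2])>1.5: t=t+np.clip(d[:2]*1e-4,-.0005,.0005)
cv2.imwrite("pics/s4.png",robot.grab_frame("side"));cv2.imwrite("pics/sc4.png",robot.grab_frame("scene"))
```

```text
0.188 [1.7 0.9 1.3] 46.93 [0.5543 0.1043 0.1881]
0.184 [ 0.5 -0.5  1.2] 47.22 [0.5543 0.1044 0.1837]
0.18 [ 0.6 -0.8  1.1] 47.5 [0.5542 0.1044 0.1797]
0.175 [0.4 0.  0.9] 47.82 [0.5542 0.1044 0.1747]
0.17 [0.7 0.4 0.6] 48.13 [0.5543 0.1044 0.1697]
0.167 [0.  0.8 1.1] 48.38 [0.5543 0.1044 0.1668]
0.166 [0.9 0.4 1.1] 48.63 [0.5545 0.1044 0.166 ]
0.165 [-0.8  0.6  1.5] 48.88 [0.5544 0.1044 0.165 ]
0.164 [0.6 0.9 0.8] 49.13 [0.5544 0.1044 0.1639]
0.1632 [-0.2 -0.5  3. ] 49.38 [0.5545 0.1044 0.1635]
0.1625 [-2.4  0.2  7.8] 49.63 [0.5545 0.1045 0.1632]
```

The plug slid in freely and seated at the height predicted for the flange. I'll release, retreat and check.

Run:
```python
from det import *
p=robot.get_obs()["ee_pos"]
robot.move_linear([p[0],p[1],.1637],feed=.03)
robot.gripper_to(.045)
robot.move_linear([p[0],p[1],.29],feed=.2);robot.wait(.1)
a=cv2.resize(robot.grab_frame("scene")[110:310,240:460],None,fx=1.8,fy=1.8)
b=robot.grab_frame("wrist")[0:360,120:500]
print(robot.get_obs()["t"],robot.get_obs()["ft_force"])
cv2.imwrite("pics/fin.png",np.hstack([a,b]))
```

```text
51.325 [ 0.56520263  0.01377245 -0.03748761]
```

View pics/fin.png

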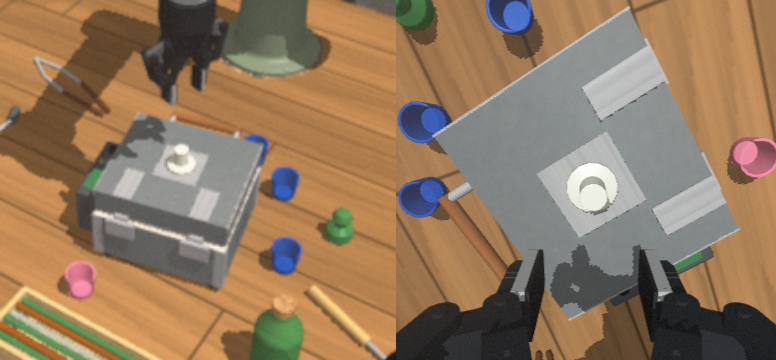

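The lid is flat and shut, and the plug stands upright with its flange flush and centred on the vent plate at (592,187) in the picture. Nothing else has moved, and the gripper is clear.

```bash
python3 -c "
from cell import robot
print(robot.sign_off())"
```

```text
the job is handed in; nothing more can be done
None
```

The kiln is shut with the lid's weight on the rope seal, and the vent plug stands upright in the lid, home on its flange. I handed it in at about 51 s with nothing else on the bench moved in the final view; the glass, now hidden under the lid, was not re-checked.

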